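# Latch the curing box and set its timer

### The job

The model parts in the curing box are ready to cure. Lift the latch's wire loop over the keeper on the sliding cover so that it hooks behind it, then press the latch lever down flat so that the cover is drawn shut and stays shut. Then turn the timer dial clockwise to the third click from its off stop, let go, and leave the other things on the bench where they are.

Things in the scene. Friction and masses are not known exactly. Their poses are not given: they have to be found in the camera images.
- box: Grey curing box, 240 (x) x 340 (y) x 80 mm high, fixed on the bench; origin: centre of its underside. All directions and offsets below are in its frame; 'the top' is its flat top, 80 mm up. The +y half of the top is a deck with latch lever (toward the back, +x), dial (front, -x) and a small jar; the -y half (y below -30 mm) is a sliding aluminium cover with a window.
- cover (a joint): Sliding cover, m: 0 = drawn shut by the closed latch, grows as it slides open along the box's -y; limits -0.002 and 0.018. Springs push it towards 0.012 (1.5 N per mm, about 18 N at 0), so only the closed latch keeps it shut. It carries the keeper.
- keeper (a point): Where the loop's crossbar sits when hooked: 3 mm above the top, just on the -y side of the keeper wall, and moving with the cover. The wall is dark steel, 30 mm wide (x), 6 mm thick, 20 mm high, leaning 12 degrees over towards -y, so that its upper edge overhangs this point by about 1 mm: to pass down behind it the crossbar must be 5 mm or more further -y.
- bar (a point): Middle of the crossbar of the latch's wire loop. Wire 6 mm thick; side wires 42 mm apart (centre lines), so the loop goes round the keeper wall. The loop is 110 mm long from the pin it hangs on to this crossbar. It swings freely and falls by its own weight; at the start it lies unhooked, its crossbar or its tab resting on top of the keeper wall.
- tab (a point): Point to grip on the loop's upright finger tab: dark steel, 12 mm thick (x), 22 mm long (y), 36 mm high. With the loop level, this point is 18 mm beyond the crossbar (-y) and 22 mm above its centre line; the tab's top is 16 mm higher. The loop hinges about the box's x axis, so a grip that closes along x lets the tab pivot between the fingers.
- lever_pivot (a point): Hinge of the latch lever, axis along the box's x, 14 mm above the top. The loop hangs on a pin on the lever, 18 mm from this hinge and 12 degrees below the lever's line: as the lever opens, the pin goes over the top towards the keeper and gives slack. This frame turns with the lever: its y points along the lever.
- lever_tip (a point): Middle of the upper face of the lever's end, 72 mm from the hinge and 9 mm above the lever's mid line. The lever is a bright steel plate 30 mm wide, 78 mm long from the hinge, 5 mm thick (7 at the end), its upper face 7 mm above the hinge when flat. Closed, it lies along +y with this point 23 mm above the top.
- lever (a joint): Lever angle, rad: 0 = flat, past centre, along the box's +y; grows as its end rises and swings over towards the keeper; upright at 1.57, stop at 2.2. Friction (0.06 N m) holds it. Pulling the tab towards -y opens it further; past about 1.7 the loop has slack to hook, at the stop about 12 mm. Pressing it shut when hooked takes up to about 5 N at its end; beyond centre (about 0.35) it stays.
- dial (a joint): Timer dial, rad: 0 = off, at its end stop; grows clockwise seen from above; clicks (detents) every 0.42 rad, seven positions from 0 to 2.52; the third click from off is at 1.26. Takes about 0.15 N m to turn and snaps into the nearest click when let go.
- dial_grip (a point): Centre of the dial's bar grip, on the vertical dial axis, 30 mm above the top: black bar 58 mm long, 14 mm thick, 12 to 44 mm above the top, on a round skirt of 60 mm diameter. At dial 0 the bar lies along the box's x, its white line on the -x side; its frame turns with it. White marks on the deck show the positions, the largest is off.
- paint_jar: Paint jar, 38 mm diameter, 48 mm high, loose on the box's deck; origin at the centre of its underside. Leave it standing.
- glue_bottle: Glue bottle, 44 mm diameter, 75 mm high, loose on the bench in front of the box; origin at the centre of its underside. Leave it standing.
- screwdriver: Loose screwdriver, 170 mm long, lying on the left of the bench; leave it.
- brush: Loose brush, 180 mm long, lying on the right of the bench; leave it.
- tape_roll: Loose roll of tape, 84 mm diameter, 22 mm high, left of the box; leave it.
- model_jet: Loose grey model jet, 160 mm long, 150 mm span, right of the box; leave it.

How it is judged (in metres and radians):
On the way, in this order (a step that is already met when the one before it is completed fails the run):
1. the loop's crossbar is down behind the keeper wall (y of bar in the frame of keeper between -0.022 and 0.0015 m and z of bar in the frame of keeper below 0.006 m and value of joint lever above 0.8 rad), for 0.2 s.
2. the lever is flat with the loop hooked and the cover drawn shut (value of joint lever below 0.1 rad and value of joint cover below 0.003 m and distance between bar and keeper below 0.006 m), for 0.2 s.
3. the dial is at the third click from off (value of joint dial between 1.12 and 1.4 rad), for 0.2 s.
At the end, for the whole second after the job is handed in: The loop is hooked behind the keeper (crossbar within 6 mm of its seat), the lever lies flat (within 0.1 rad), the cover is drawn shut (within 3 mm), and the dial rests in the third click from off (1.26 within 0.14 rad) (all of step 2 and all of step 3 and velocity of joint dial below 0.05 rad/s); the robot touches nothing.
It fails at once if another thing on the bench is moved more than 30 mm (distance of any of paint_jar, glue_bottle, screwdriver, brush, tape_roll, model_jet from where it was at the start of the episode above 0.03 m).
It fails at once if the jar or the bottle is knocked over (angle between any of paint_jar, glue_bottle's own z axis and vertical above 0.6 rad).
It also fails if it takes over 67 s, if anything falls off the work surface, if the arm or the gripper's body presses on something with over 40 N, if the wrist force passes 120 N, or if a joint passes its speed limit or range.

### The arm

A 6-joint arm with a two-finger parallel gripper is mounted at the origin on the work surface. World frame = base frame: x ahead of the robot, y to its left, z up, the work surface at z = 0. Lengths are in mm, angles in rad, forces in N, time in s.
With the tool pointing down it reaches from about 275 to 750 mm from the base axis. Payload 10.2 kg.
Tool frame: the origin (TCP) lies midway between the tips of the shut fingers; the grasp point (between the pads) lies 19 mm behind it (bot.grasp_offset is the distance from the TCP to the grasp point, in mm); z points along the fingers, y is the direction in which the jaws open and shut (so a half turn about z gives the same grasp; the last joint's range is limited). The gripper opens to 88 mm and grips with 3 to 60 N. Pads are 18 mm wide; open, the fingers measure 123 mm over their backs; the gripper's body (75 mm by 187 mm) begins 45 mm behind the grasp point.
Start: joints at [1.023, 0.313, 1.498, -0, 1.331, -0.223], TCP at [167.55, 497.552, 238.72] pointing down, gripper open.
Joint ranges: [-2.94, 2.94], [-0.97, 2.17], [0.19, 2.56], [-1.23, 4.37], [0.02, 3.11], [-2.88, 2.88]. Speed limits (rad/s): [2.39, 2.39, 3.01, 3.14, 3.14, 3.14].

### API

Orientations are given as [roll, pitch, yaw] about the fixed x, y, z axes, in that order (R = Rz(yaw) Ry(pitch) Rx(roll)).
In Python, from workcell import telemetry, viewer, job, bot gives the robot as it stands.
- The arm moves only by the tool carry_out, never from a script. Its argument "commands" is a list of rows, each an object of numbers: "gripper": the opening, from 0 (shut) to 1 (fully open); "tx", "ty", "tz": the shift along the tool's x, y, z in m; "roll": the turn about the tool's z in degrees. A call has 1 to 10 rows; each row is the pose to reach, as a shift and turn from the pose commanded when the call began, along the tool's axes at that moment; what a row does not reach only later rows make up. A row lasts 1/12 s, in which the tool goes at most 41.7 mm and 7.16 degrees, less where a joint would pass 70% of its speed; a pose out of reach is approached as far as the arm can. A call with a gripper value outside its range is refused whole. The fingers move at their own pace and stop on an object; "squeeze" is the grip in N (left out, the last holds). Time passes only in rows, so rows that repeat a pose let the fingers close. It gives the time, the measured TCP pose, the force and the opening at its end, in the units of the state.
- telemetry.state(): the state, without advancing time (a new reading comes with each control period).
- viewer.grab_frame(name): name is "scene" or "side" or "wrist"; returns a dict with "img" (480x640x3 uint8, red, green, blue), "camera_matrix" (3x3 intrinsics, pixels), "k1" (the pictures are not rectified: a ray, as slopes to the right and down, at radius r is drawn at 1 + k1 r^2 times it, then the intrinsics apply), "R" (3x3) and "t" (3): a world point X has camera coordinates R X + t. Camera axes: x right, y down, z forward; pixel columns grow to the right and rows downward; lengths in mm; the calibration is good to about 2 mm. A picture is of the moment at which its call begins. There is no depth.
- job.sign_off(): hands the job in, once; it reports no verdict.
Trained networks look in a picture, given as the dict that the camera call returned (one of the last four; its "shot" number tells which), for a name from the list of things; names that differ only in an ending like _2 or _b are one class to them, and where a whole thing is asked for, a point or a joint stands for the part that bears it (a point fixed in the world has none). Each returns a list of dicts, best first, with "score" (0 to 1); they miss things now and then, are a little off and sometimes report something else, mostly with a low value. They report only what shows in the picture. A call takes as long as a camera call.
- viewer.masks_of(picture, query): "pixels" (480x640 bool, what is visible of it).
- viewer.pinpoint(picture, query): "location" ([x, y, z] in mm, in world coordinates, good to about 4 mm: a listed point, or the origin of a listed thing).
The state is a dict: "t": time; "qpos": joint angles; "qd": joint speeds; "effort": joint torques, N m; "ee_pos": TCP position; "tcp_rot": TCP orientation; "force": force on the tool from outside, world axes, zero at the start; "torque": the same for the moment, N m; "opening": finger opening in mm.
Only numpy, scipy, OpenCV 4.12 (cv2) and the standard library are available. Lean on these libraries where they do the work, as an engineer would, in place of code of your own. Each camera call takes 0.05 s, during which the arm holds its last target. There are 200 camera calls.

## Working session

There is one attempt and no reset: what is moved stays moved. The work goes in short steps, Python scripts to look and compute and a tool call to move; the robot and the scene stay as the last step left them, time stands still between calls to the robot, and variables do not carry over. Pictures are saved under pics/ and viewed, about 8 in all and at most 12, crops included, and the job is handed in when it is done.

Besides the shell and the picture viewer there is one more tool, called after ">>>" as a command line: name --argument value ..., lists and objects as JSON in quotes. carry_out: Moves the arm, as the interface text tells. Its arguments: {"type":"object","properties":{"commands":{"type":"array","items":{"type":"object","properties":{"gripper":{"type":"number"},"tx":{"type":"number"},"ty":{"type":"number"},"tz":{"type":"number"},"roll":{"type":"number"}}}},"squeeze":{"type":"number"}},"required":["commands"]}

```bash
mkdir -p pics; ls
cat > h.py <<'E'
import numpy as np, cv2
from workcell import telemetry, viewer, job, bot
def grab(n,save=None):
    f=viewer.grab_frame(n)
    if save: cv2.imwrite('pics/'+save,f['img'][:,:,::-1])
    return f
def pts(f,names):
    o={}
    for n in names:
        try:
            r=viewer.pinpoint(f,n)
            if r: o[n]=[(np.round(a['location'],1).tolist(),round(a['score'],2)) for a in r[:2]]
            else: o[n]=None
        except Exception as e: o[n]=repr(e)
        print(n,o[n])
    return o
def proj(f,X):
    c=f['R']@np.array(X,float)+f['t']; s=c[:2]/c[2]; s=s*(1+f['k1']*(s@s)); K=f['camera_matrix']
    return K[0,0]*s[0]+K[0,2],K[1,1]*s[1]+K[1,2]
E
python3 - <<'E'
from h import *
s=telemetry.state(); print({k:np.round(v,3).tolist() for k,v in s.items()})
for c in ['scene','side']:
    f=grab(c,c+'0.png'); print(c,-f['R'].T@f['t'])
    pts(f,['box','keeper','bar','tab','lever_pivot','lever_tip','dial_grip','paint_jar','glue_bottle'])
a=cv2.imread('pics/scene0.png');b=cv2.imread('pics/side0.png')
E
```

```text
pics
{'t': 0.0, 'qpos': [1.023, 0.313, 1.498, -0.0, 1.331, -0.223], 'qd': [-0.001, 0.0, -0.001, -0.001, 0.002, -0.001], 'effort': [0.0, -40.222, -25.227, 0.069, 0.035, -0.0], 'ee_pos': [167.448, 497.344, 238.205], 'tcp_rot': [-3.14, -0.0, 2.817], 'force': [0.561, 0.41, -0.753], 'torque': [-0.027, 0.054, -0.009], 'opening': 87.845}
scene [ 812.66207819 -604.72808857  769.03843307]
box [([591.5, -26.8, -3.1], 0.61)]
keeper [([620.7, -87.5, 81.5], 0.74)]
bar [([616.4, -78.6, 101.1], 0.68)]
tab [([615.4, -95.6, 117.7], 0.82)]
lever_pivot [([621.4, 18.3, 93.0], 0.61), ([345.5, -419.1, 0.6], 0.41)]
lever_tip [([615.7, 59.9, 151.5], 0.64)]
dial_grip [([515.2, 71.2, 108.0], 0.93)]
paint_jar [([682.7, 98.5, 77.6], 0.81), ([590.0, -26.3, -5.6], 0.74)]
glue_bottle [([420.2, -111.4, 1.5], 0.75)]
side [450.76846074 770.10758686 901.3163339 ]
box [([588.4, -32.1, -1.6], 0.93)]
keeper [([622.3, -83.7, 86.0], 0.62)]
bar [([436.0, 379.6, -1.0], 0.58)]
tab [([619.4, -99.4, 117.8], 0.69)]
lever_pivot [([618.7, 20.3, 100.1], 0.76), ([678.7, 97.3, 80.6], 0.46)]
lever_tip [([613.5, 56.7, 153.2], 0.82), ([347.7, -423.3, 5.8], 0.71)]
dial_grip [([521.5, 70.5, 111.6], 0.76)]
paint_jar [([678.9, 98.4, 79.1], 0.76), ([589.7, -27.7, -4.0], 0.66)]
glue_bottle [([418.1, -105.1, 0.6], 0.75), ([676.4, 99.5, 78.5], 0.23)]
```

View pics/scene0.png

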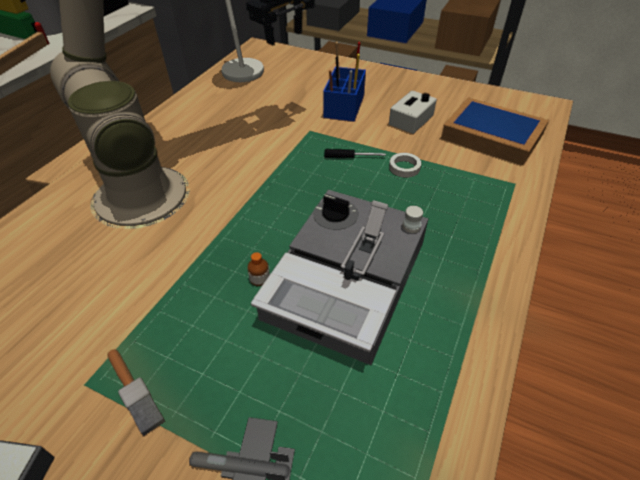

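View pics/side0.png

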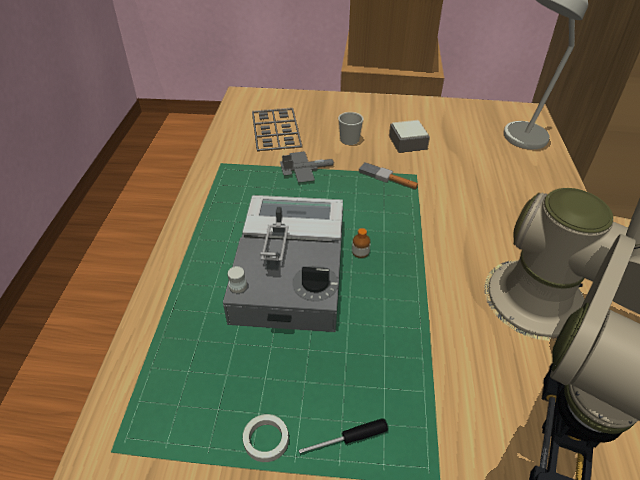

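```bash
cat > fit.py <<'E'
from h import *
from scipy.optimize import minimize
obs=[]
P={}
for c in ['scene','side']:
    f=grab(c)
    m=np.zeros((480,640),bool)
    for n in ['box','cover','lever_tip','dial_grip']:
        r=viewer.masks_of(f,n)
        if r: m|=r[0]['pixels']; print(c,n,r[0]['score'],r[0]['pixels'].sum())
    m=cv2.morphologyEx(m.astype(np.uint8),cv2.MORPH_CLOSE,np.ones((5,5)))
    obs.append((f,m))
    cv2.imwrite(f'pics/m_{c}.png',m*255)
def sil(f,p):
    c,s=np.cos(p[2]),np.sin(p[2])
    v=[proj(f,[p[0]+c*x-s*y,p[1]+s*x+c*y,z]) for x in(-120,120) for y in(-170,170) for z in(0,80)]
    h=cv2.convexHull(np.array(v,np.float32)); g=np.zeros((480*4,640*4),np.uint8)
    cv2.fillPoly(g,[np.round(h*4).astype(int)],1)
    return cv2.resize(g.astype(np.float32),(640,480),interpolation=cv2.INTER_AREA)
for sel in ([0,1],[0],[1]):
    J=lambda p:sum(np.abs(sil(obs[i][0],[p[0],p[1],p[2]/100])-obs[i][1]).sum() for i in sel)
    r=min((minimize(J,[590,-29,y],method='Nelder-Mead',options=dict(initial_simplex=np.array([[590,-29,y],[596,-29,y],[590,-23,y],[590,-29,y+5]]))) for y in(-6,0,6)),key=lambda r:r.fun)
    print(sel,r.x,r.fun)
E
python3 fit.py
```

```text
scene box 0.89 18129
scene cover 0.72 7903
scene lever_tip 0.64 1037
scene dial_grip 0.65 566
side box 0.68 321
side cover 0.84 3560
side lever_tip 0.69 521
side dial_grip 0.78 649
[0, 1] [590.68823887 -31.36743762   1.59868089] 10093.4375
[0] [590.84981841 -26.93951093   1.80212481] 719.0
[1] [ 590.16775093 -156.58323676    2.37008018] 6687.0
```

>>> carry_out --commands '[{"tx":-0.308,"ty":-0.21,"tz":0,"roll":70.4,"gripper":0.5},{"tx":-0.308,"ty":-0.21,"tz":0,"roll":70.4,"gripper":0.5},{"tx":-0.308,"ty":-0.21,"tz":0,"roll":70.4,"gripper":0.5},{"tx":-0.308,"ty":-0.21,"tz":0,"roll":70.4,"gripper":0.5},{"tx":-0.308,"ty":-0.21,"tz":0,"roll":70.4,"gripper":0.5},{"tx":-0.308,"ty":-0.21,"tz":0,"roll":70.4,"gripper":0.5},{"tx":-0.308,"ty":-0.21,"tz":0,"roll":70.4,"gripper":0.5},{"tx":-0.308,"ty":-0.21,"tz":0,"roll":70.4,"gripper":0.5},{"tx":-0.308,"ty":-0.21,"tz":0,"roll":70.4,"gripper":0.5},{"tx":-0.308,"ty":-0.21,"tz":0,"roll":70.4,"gripper":0.5}]'

```text
t: 2.33
ee_pos: [395.6, 195.7, 238.7]
tcp_rot: [3.141, 0.001, 1.576]
force: [-0.3, 0.4, 0.0]
opening: 44.5
```

>>> carry_out --commands '[{"tx":-0.297,"ty":0.216,"tz":0.0},{"tx":-0.297,"ty":0.216,"tz":0.0},{"tx":-0.297,"ty":0.216,"tz":0.0},{"tx":-0.297,"ty":0.216,"tz":0.0},{"tx":-0.297,"ty":0.216,"tz":0.0},{"tx":-0.297,"ty":0.216,"tz":0.02},{"tx":-0.297,"ty":0.216,"tz":0.03},{"tx":-0.297,"ty":0.216,"tz":0.03},{"tx":-0.297,"ty":0.216,"tz":0.03},{"tx":-0.297,"ty":0.216,"tz":0.03}]'

```text
invalid input
```

Run:
```python
from h import *
s=telemetry.state(); print(s['t'],s['ee_pos'],s['tcp_rot'])
f=grab('wrist','w1.png'); print(-f['R'].T@f['t'])
o=pts(f,['keeper','bar','tab','lever_pivot','lever_tip','dial_grip'])
for n,v in o.items():
    if v: print(n,np.round(proj(f,v[0][0])))
f=grab('side')
o=pts(f,['keeper','tab','lever_pivot','dial_grip'])
f=grab('scene')
o=pts(f,['keeper','bar','tab','lever_pivot','dial_grip'])
```

```text
2.3333 [395.64412109 195.74508131 238.69849791] [3.14053641e+00 1.14684773e-03 1.57570594e+00]
[394.91369372 266.23097951 384.70592632]
keeper None
bar [([433.8, 384.3, 1.2], 0.51), ([619.0, 61.8, 148.9], 0.35)]
tab None
lever_pivot None
lever_tip [([617.0, 60.3, 150.8], 0.44)]
dial_grip [([681.0, 102.9, 81.8], 0.41)]
bar [363.   7.]
lever_tip [600. 408.]
dial_grip [622. 318.]
keeper [([622.5, -86.7, 86.7], 0.98), ([616.7, -100.1, 119.6], 0.29)]
tab [([619.9, -100.0, 119.4], 0.83)]
lever_pivot [([620.9, 20.4, 98.2], 0.71)]
dial_grip [([523.7, 70.9, 106.8], 0.75)]
keeper [([618.3, -89.4, 83.7], 0.61)]
bar [([618.3, -76.5, 102.8], 0.68), ([620.2, -86.0, 82.6], 0.55)]
tab [([615.4, -98.5, 120.5], 0.69)]
lever_pivot [([620.4, 18.2, 92.5], 0.83), ([514.7, 69.8, 109.1], 0.64)]
dial_grip [([516.0, 69.6, 111.0], 0.73)]
```

View pics/w1.png

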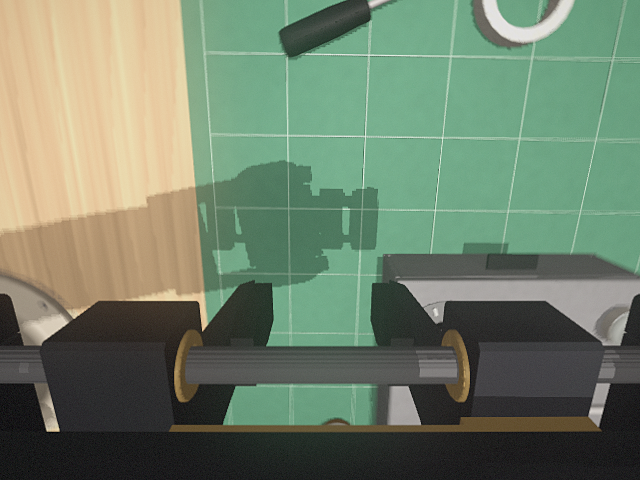

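>>> carry_out --commands '[{"gripper":0.5,"roll":0,"tx":-0.297,"ty":0.216,"tz":0.0},{"gripper":0.5,"roll":0,"tx":-0.297,"ty":0.216,"tz":0.0},{"gripper":0.5,"roll":0,"tx":-0.297,"ty":0.216,"tz":0.0},{"gripper":0.5,"roll":0,"tx":-0.297,"ty":0.216,"tz":0.0},{"gripper":0.5,"roll":0,"tx":-0.297,"ty":0.216,"tz":0.0},{"gripper":0.5,"roll":0,"tx":-0.297,"ty":0.216,"tz":0.02},{"gripper":0.5,"roll":0,"tx":-0.297,"ty":0.216,"tz":0.03},{"gripper":0.5,"roll":0,"tx":-0.297,"ty":0.216,"tz":0.03},{"gripper":0.5,"roll":0,"tx":-0.297,"ty":0.216,"tz":0.03},{"gripper":0.5,"roll":0,"tx":-0.297,"ty":0.216,"tz":0.03}]'

```text
t: 4.07
ee_pos: [615.0, -98.0, 205.4]
tcp_rot: [-3.139, -0.0, 1.584]
force: [-0.2, 0.3, -1.0]
opening: 44.0
```

Run:
```python
from h import *
s=telemetry.state(); print(s['t'],s['ee_pos'],s['tcp_rot'])
f=grab('wrist','w2.png'); print(-f['R'].T@f['t'])
o=pts(f,['keeper','bar','tab','lever_pivot','lever_tip','dial_grip'])
for n,v in o.items():
    if v: print(n,np.round(proj(f,v[0][0])))
```

```text
4.0667 [614.9607056  -97.99090587 205.37922699] [-3.13852547e+00 -1.33462309e-04  1.58354787e+00]
[614.26723976 -27.69393536 351.45459757]
keeper [([616.9, -87.3, 79.7], 0.8), ([620.8, 17.7, 95.4], 0.6)]
bar [([621.5, -82.1, 101.0], 0.86)]
tab [([622.7, -96.4, 121.5], 0.9)]
lever_pivot [([618.3, 16.6, 93.0], 0.6)]
lever_tip None
dial_grip None
keeper [325. 217.]
bar [332. 216.]
tab [334. 244.]
lever_pivot [330.  68.]
```

View pics/w2.png

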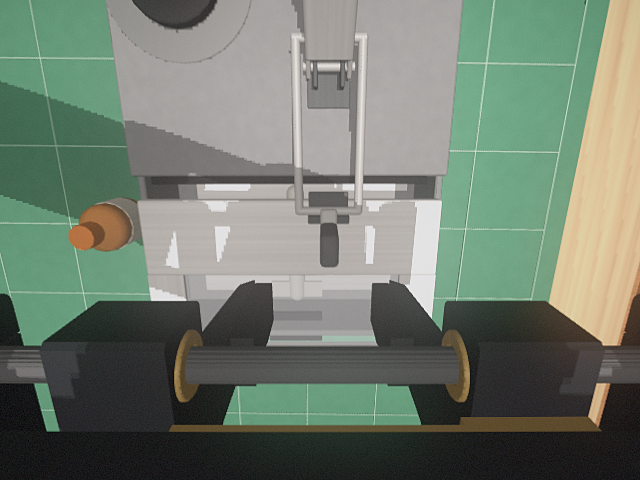

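>>> carry_out --commands '[{"gripper":0.5,"roll":0,"tx":-0.001,"ty":0.004,"tz":0.04},{"gripper":0.5,"roll":0,"tx":-0.001,"ty":0.004,"tz":0.075},{"gripper":0.5,"roll":0,"tx":-0.001,"ty":0.004,"tz":0.102},{"gripper":0.5,"roll":0,"tx":-0.001,"ty":0.004,"tz":0.102},{"gripper":0.5,"roll":0,"tx":-0.001,"ty":0.004,"tz":0.102},{"gripper":0,"roll":0,"tx":-0.001,"ty":0.004,"tz":0.102},{"gripper":0,"roll":0,"tx":-0.001,"ty":0.004,"tz":0.102},{"gripper":0,"roll":0,"tx":-0.001,"ty":0.004,"tz":0.102},{"gripper":0,"roll":0,"tx":-0.001,"ty":0.004,"tz":0.102},{"gripper":0,"roll":0,"tx":-0.001,"ty":0.004,"tz":0.102}]' --squeeze 20

```text
t: 5.25
ee_pos: [618.2, -94.0, 107.6]
tcp_rot: [3.139, 0.001, 1.588]
force: [10.9, 1.6, -0.4]
opening: 12.8
```

>>> carry_out --commands '[{"gripper":0,"roll":0,"tx":0,"ty":0.002,"tz":-0.004},{"gripper":0,"roll":0,"tx":0,"ty":0.002,"tz":-0.008},{"gripper":0,"roll":0,"tx":0,"ty":0.002,"tz":-0.01},{"gripper":0,"roll":0,"tx":0,"ty":0.002,"tz":-0.01}]'

```text
t: 5.58
ee_pos: [619.5, -93.4, 117.0]
tcp_rot: [-3.142, -0.001, 1.588]
force: [0.1, 3.5, -2.3]
opening: 11.7
```

Run:
```python
from h import *
s=telemetry.state(); print(s['t'],s['ee_pos'],s['tcp_rot'],s['force'],s['torque'],s['opening'])
f=grab('scene','s1.png'); o=pts(f,['bar','tab','lever_tip','keeper'])
a=cv2.imread('pics/s1.png')[170:320,240:440]; b=grab('side'); c=b['img'][180:330,200:400,::-1]
cv2.imwrite('pics/s1c.png',cv2.resize(np.hstack([a,c]),None,fx=2,fy=2,interpolation=cv2.INTER_CUBIC))
```

```text
5.5833 [619.52144184 -93.35237535 116.98898039] [-3.14159080e+00 -6.13783975e-04  1.58837856e+00] [ 0.13204612  3.48837577 -2.27158466] [ 0.48028788 -0.14300537 -0.05534371] 11.739132602945533
bar [([619.0, -77.4, 107.8], 0.49)]
tab [([613.4, -94.5, 128.1], 0.79), ([617.9, -87.3, 85.4], 0.6)]
lever_tip [([614.1, 58.9, 148.5], 0.86), ([576.9, 394.7, -0.3], 0.56)]
keeper [([619.1, -89.0, 83.1], 0.96)]
```

View pics/s1c.png

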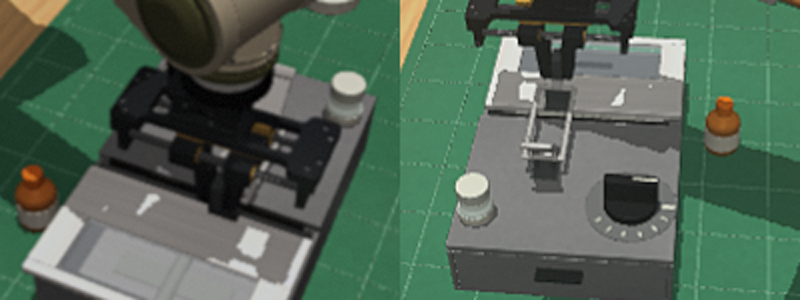

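>>> carry_out --commands '[{"gripper":0,"roll":0,"tx":-0.004,"ty":0,"tz":0},{"gripper":0,"roll":0,"tx":-0.008,"ty":0,"tz":0},{"gripper":0,"roll":0,"tx":-0.012,"ty":0,"tz":0},{"gripper":0,"roll":0,"tx":-0.016,"ty":0,"tz":0},{"gripper":0,"roll":0,"tx":-0.018,"ty":0,"tz":0},{"gripper":0,"roll":0,"tx":-0.018,"ty":0,"tz":0}]'

```text
t: 6.38
ee_pos: [619.9, -112.5, 116.9]
tcp_rot: [3.141, 0.001, 1.588]
force: [0.3, -0.4, 0.4]
opening: 11.6
```

Run:
```python
from h import *
s=telemetry.state(); print(s['t'],s['ee_pos'],s['force'],s['torque'],s['opening'])
f=grab('scene'); o=pts(f,['bar','tab','lever_tip','lever_pivot','keeper'])
f=grab('side'); o=pts(f,['bar','tab','lever_tip','lever_pivot','keeper'])
```

```text
6.3833 [ 619.88695936 -112.46707836  116.90878463] [ 0.30644443 -0.39136339  0.36687366] [ 0.18520383  0.10662798 -0.029374  ] 11.636073063450066
bar [([618.9, -95.7, 111.3], 0.7)]
tab [([589.9, -27.0, -3.4], 0.71)]
lever_tip [([614.1, -17.1, 154.1], 0.8)]
lever_pivot [([587.2, -444.3, -0.8], 0.75), ([621.3, 19.0, 92.5], 0.68)]
keeper [([617.8, -88.7, 83.6], 0.84)]
bar [([623.0, -93.0, 111.9], 0.66)]
tab [([344.1, -420.8, 4.6], 0.52), ([616.8, -119.6, 129.2], 0.49)]
lever_tip [([619.6, -19.9, 155.1], 0.55)]
lever_pivot [([619.3, 18.9, 96.7], 0.85)]
keeper [([623.3, -87.0, 85.0], 0.57)]
```

>>> carry_out --commands '[{"gripper":0,"roll":0,"tx":-0.002,"ty":0,"tz":0},{"gripper":0,"roll":0,"tx":-0.003,"ty":0,"tz":0.003},{"gripper":0,"roll":0,"tx":-0.004,"ty":0,"tz":0.008},{"gripper":0,"roll":0,"tx":-0.004,"ty":0,"tz":0.012},{"gripper":0,"roll":0,"tx":-0.004,"ty":0,"tz":0.015},{"gripper":0,"roll":0,"tx":-0.004,"ty":0,"tz":0.015}]'

```text
t: 7.48
ee_pos: [619.8, -115.7, 100.8]
tcp_rot: [-3.141, -0.0, 1.588]
force: [1.3, 2.0, -0.1]
opening: 11.8
```

>>> carry_out --commands '[{"gripper":0,"roll":0,"tx":0,"ty":0,"tz":0.004},{"gripper":0,"roll":0,"tx":0,"ty":0,"tz":0.008},{"gripper":0,"roll":0,"tx":0,"ty":0,"tz":0.011},{"gripper":0,"roll":0,"tx":0.001,"ty":0,"tz":0.013},{"gripper":0,"roll":0,"tx":0.001,"ty":0,"tz":0.013}]'

```text
t: 7.9
ee_pos: [619.9, -115.4, 88.3]
tcp_rot: [-3.141, 0.001, 1.588]
force: [0.9, -2.9, 1.0]
opening: 11.7
```

Run:
```python
from h import *
s=telemetry.state(); print(s['t'],s['ee_pos'],s['force'],s['torque'],s['opening'])
f=grab('scene'); o=pts(f,['bar','tab','lever_tip','lever_pivot','keeper'])
f=grab('side'); o=pts(f,['bar','tab','lever_tip','keeper'])
f=grab('wrist','w3.png'); o=pts(f,['bar','tab','lever_tip','keeper'])
```

```text
7.9 [ 619.890902   -115.43661114   88.31638125] [ 0.90069158 -2.88998339  0.96737912] [-0.39541184 -0.05084005 -0.02500036] 11.73239707703081
bar None
tab None
lever_tip [([615.2, -26.7, 148.5], 0.62)]
lever_pivot [([620.0, 17.3, 95.2], 0.7)]
keeper [([620.7, -90.8, 82.8], 0.81), ([578.0, 395.9, -3.9], 0.33)]
bar [([623.4, -89.9, 84.2], 0.56)]
tab None
lever_tip [([615.9, -28.4, 149.3], 0.96)]
keeper [([624.1, -84.3, 83.3], 0.84)]
bar [([624.7, -93.5, 83.8], 0.72)]
tab [([623.8, -117.0, 104.9], 0.71)]
lever_tip [([617.5, -21.7, 150.2], 0.78)]
keeper [([618.9, -88.8, 83.4], 0.63)]
```

View pics/w3.png

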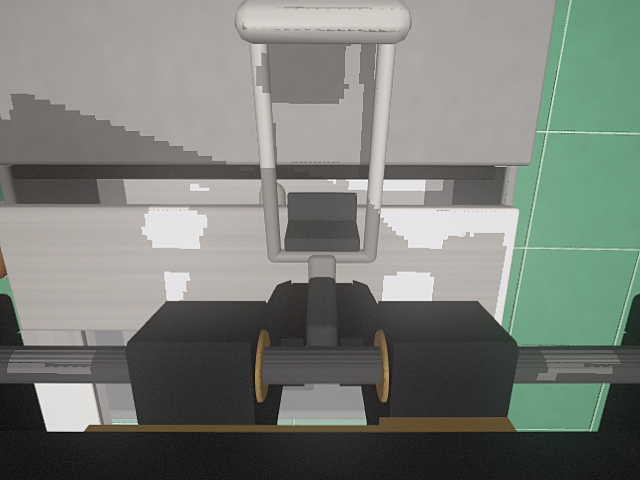

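>>> carry_out --commands '[{"gripper":0,"roll":0,"tx":0.0,"ty":0,"tz":0.001},{"gripper":0.4,"roll":0,"tx":0.0,"ty":0,"tz":0.001},{"gripper":0.4,"roll":0,"tx":0.0,"ty":0,"tz":0.001},{"gripper":0.4,"roll":0,"tx":0.0,"ty":0,"tz":0.001},{"gripper":0.4,"roll":0,"tx":0,"ty":0,"tz":-0.03},{"gripper":0.4,"roll":0,"tx":0,"ty":0,"tz":-0.065},{"gripper":0.4,"roll":0,"tx":0,"ty":0,"tz":-0.082},{"gripper":0.4,"roll":0,"tx":0,"ty":0,"tz":-0.082}]'

```text
t: 9.37
ee_pos: [621.4, -115.0, 175.3]
tcp_rot: [3.135, 0.002, 1.588]
force: [0.9, 0.2, 0.0]
opening: 35.3
```

Run:
```python
from h import *
s=telemetry.state(); print(s['t'],s['ee_pos'],s['force'],s['torque'],s['opening'])
f=grab('scene'); o=pts(f,['bar','tab','lever_tip','keeper'])
f=grab('side'); o=pts(f,['bar','tab','lever_tip','keeper'])
f=grab('wrist','w4.png'); o=pts(f,['bar','tab','lever_tip','keeper'])
```

```text
9.3667 [ 621.41890099 -114.98764189  175.28266228] [0.86071604 0.15663444 0.02830782] [-0.0970458   0.02828587  0.02726086] 35.29265458577283
bar [([619.6, -91.9, 82.9], 0.91)]
tab [([618.6, -116.7, 99.9], 0.91)]
lever_tip [([586.5, -444.3, -1.0], 0.64), ([616.1, -24.2, 149.9], 0.56)]
keeper None
bar [([620.6, -90.3, 85.1], 0.72), ([435.6, 382.0, 0.0], 0.21)]
tab [([620.7, -122.9, 96.3], 0.52)]
lever_tip [([616.4, -23.7, 154.0], 0.62)]
keeper [([621.7, -85.1, 83.8], 0.88)]
bar [([621.1, -94.8, 84.4], 0.58)]
tab [([620.8, -119.9, 100.7], 0.68)]
lever_tip None
keeper [([617.9, -86.5, 82.2], 0.67)]
```

View pics/w4.png

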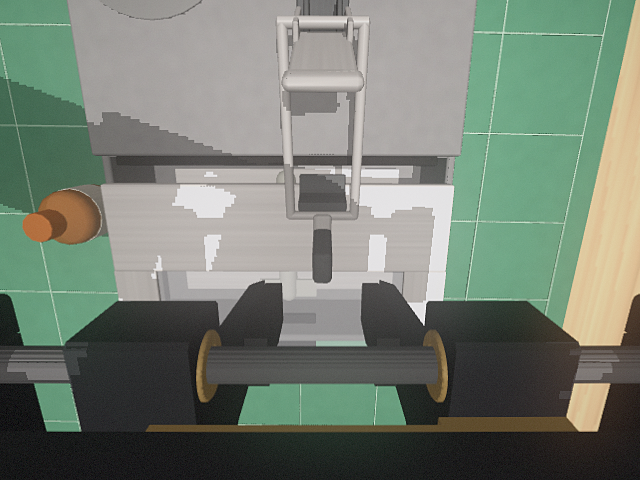

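>>> carry_out --commands '[{"gripper":0,"roll":0,"tx":0.03,"ty":-0.003,"tz":0.0},{"gripper":0,"roll":0,"tx":0.058,"ty":-0.003,"tz":0.0},{"gripper":0,"roll":0,"tx":0.058,"ty":-0.003,"tz":0.02},{"gripper":0,"roll":0,"tx":0.058,"ty":-0.003,"tz":0.045},{"gripper":0,"roll":0,"tx":0.058,"ty":-0.003,"tz":0.045},{"gripper":0,"roll":0,"tx":0.058,"ty":-0.003,"tz":0.045}]'

```text
t: 10.62
ee_pos: [615.6, -56.9, 125.3]
tcp_rot: [-3.14, -0.001, 1.588]
force: [0.0, -0.0, 0.8]
opening: 0.1
```

>>> carry_out --commands '[{"gripper":0,"roll":0,"tx":0.01,"ty":0.002,"tz":-0.005},{"gripper":0,"roll":0,"tx":0.02,"ty":0.002,"tz":-0.01},{"gripper":0,"roll":0,"tx":0.028,"ty":0.002,"tz":-0.014},{"gripper":0,"roll":0,"tx":0.036,"ty":0.002,"tz":-0.018},{"gripper":0,"roll":0,"tx":0.044,"ty":0.002,"tz":-0.02},{"gripper":0,"roll":0,"tx":0.052,"ty":0.002,"tz":-0.022},{"gripper":0,"roll":0,"tx":0.06,"ty":0.002,"tz":-0.024},{"gripper":0,"roll":0,"tx":0.06,"ty":0.002,"tz":-0.024}]'

```text
t: 11.28
ee_pos: [616.7, 4.7, 149.9]
tcp_rot: [-3.141, -0.0, 1.589]
force: [0.1, 0.6, 0.1]
opening: 0.8
```

Run:
```python
from h import *
s=telemetry.state(); print(s['t'],s['ee_pos'],s['force'],s['torque'],s['opening'])
f=grab('scene'); o=pts(f,['bar','lever_tip','keeper'])
f=grab('side'); o=pts(f,['bar','lever_tip','keeper'])
```

```text
11.2833 [616.72178201   4.68957494 149.86070849] [0.05233617 0.60106498 0.09995953] [-0.09299808  0.01945704  0.01479287] 0.754118635727271
bar [([617.5, -82.4, 84.8], 0.85)]
lever_tip [([615.0, 17.5, 162.3], 0.77)]
keeper [([619.1, -83.8, 84.5], 0.71)]
bar [([619.6, -83.6, 85.6], 0.6), ([676.2, 100.2, 82.0], 0.3)]
lever_tip [([614.1, 10.9, 168.5], 0.97), ([436.4, 384.1, -0.1], 0.31)]
keeper [([620.7, -78.8, 86.6], 0.81), ([421.7, -102.9, 0.3], 0.69)]
```

>>> carry_out --commands '[{"gripper":0,"roll":0,"tx":0.01,"ty":0.002,"tz":0.0},{"gripper":0,"roll":0,"tx":0.018,"ty":0.002,"tz":0.002},{"gripper":0,"roll":0,"tx":0.026,"ty":0.002,"tz":0.005},{"gripper":0,"roll":0,"tx":0.034,"ty":0.002,"tz":0.009},{"gripper":0,"roll":0,"tx":0.041,"ty":0.002,"tz":0.014},{"gripper":0,"roll":0,"tx":0.046,"ty":0.002,"tz":0.019},{"gripper":0,"roll":0,"tx":0.051,"ty":0.002,"tz":0.025},{"gripper":0,"roll":0,"tx":0.054,"ty":0.002,"tz":0.031},{"gripper":0,"roll":0,"tx":0.057,"ty":0.002,"tz":0.037},{"gripper":0,"roll":0,"tx":0.057,"ty":0.002,"tz":0.037}]'

```text
t: 12.52
ee_pos: [617.2, 61.0, 111.0]
tcp_rot: [-3.139, -0.001, 1.589]
force: [-0.2, 0.0, -0.5]
opening: 0.3
```

>>> carry_out --commands '[{"gripper":0,"roll":0,"tx":0.002,"ty":0.001,"tz":0.004},{"gripper":0,"roll":0,"tx":0.003,"ty":0.001,"tz":0.008},{"gripper":0,"roll":0,"tx":0.003,"ty":0.001,"tz":0.011},{"gripper":0,"roll":0,"tx":0.003,"ty":0.001,"tz":0.011},{"gripper":0,"roll":0,"tx":0.003,"ty":0.001,"tz":0.011}]'

```text
t: 12.93
ee_pos: [618.9, 63.1, 101.7]
tcp_rot: [3.141, -0.0, 1.588]
force: [-0.1, 0.2, -0.8]
opening: 0.5
```

Run:
```python
from h import *
s=telemetry.state(); print(s['t'],s['ee_pos'],s['force'],s['torque'],s['opening'])
f=grab('scene'); o=pts(f,['bar','lever_tip','keeper','dial_grip'])
f=grab('side'); o=pts(f,['bar','lever_tip','keeper','dial_grip'])
```

```text
12.9333 [618.89513764  63.05293394 101.6645997 ] [-0.1346744   0.18440027 -0.8293122 ] [-0.07629694  0.08483237  0.07232293] 0.4756526133321678
bar [([617.1, -76.6, 83.2], 0.74)]
lever_tip [([612.6, 91.1, 99.9], 0.79)]
keeper [([620.3, -78.2, 81.8], 0.95)]
dial_grip None
bar None
lever_tip [([618.1, 87.5, 104.3], 0.59)]
keeper [([623.2, -71.8, 86.0], 0.93)]
dial_grip [([519.6, 68.3, 105.6], 0.63)]
```

>>> carry_out --commands '[{"gripper":0,"roll":0,"tx":0,"ty":0,"tz":0.002},{"gripper":0,"roll":0,"tx":0,"ty":0,"tz":0.003},{"gripper":0,"roll":0,"tx":0,"ty":0,"tz":0.003}]'

```text
t: 13.68
ee_pos: [619.1, 63.2, 101.3]
tcp_rot: [3.14, 0.0, 1.588]
force: [-8.3, -1.0, 17.8]
opening: 0.3
```

>>> carry_out --commands '[{"gripper":0,"roll":0,"tx":0,"ty":0,"tz":-0.03},{"gripper":0,"roll":0,"tx":0,"ty":0,"tz":-0.065},{"gripper":0.5,"roll":-90,"tx":0.004,"ty":-0.05,"tz":-0.1},{"gripper":0.5,"roll":-90,"tx":0.009,"ty":-0.1,"tz":-0.1},{"gripper":0.5,"roll":-90,"tx":0.009,"ty":-0.1,"tz":-0.1},{"gripper":0.5,"roll":-90,"tx":0.009,"ty":-0.1,"tz":-0.1},{"gripper":0.5,"roll":-90,"tx":0.009,"ty":-0.1,"tz":-0.1},{"gripper":0.5,"roll":-90,"tx":0.009,"ty":-0.1,"tz":-0.1},{"gripper":0.5,"roll":-90,"tx":0.009,"ty":-0.1,"tz":-0.1},{"gripper":0.5,"roll":-90,"tx":0.009,"ty":-0.1,"tz":-0.1}]'

```text
t: 14.52
ee_pos: [518.7, 70.4, 198.8]
tcp_rot: [3.142, 0.0, 2.594]
force: [0.1, -0.0, -0.1]
opening: 44.4
```

>>> carry_out --commands '[{"gripper":0.5,"roll":-34,"tx":0,"ty":0,"tz":0},{"gripper":0.5,"roll":-34,"tx":0,"ty":0,"tz":0},{"gripper":0.5,"roll":-34,"tx":0,"ty":0,"tz":0},{"gripper":0.5,"roll":-34,"tx":0,"ty":0,"tz":0},{"gripper":0.5,"roll":-34,"tx":0,"ty":0,"tz":0}]'

```text
t: 14.93
ee_pos: [518.7, 70.4, 198.7]
tcp_rot: [-3.142, 0.0, -3.095]
force: [-0.4, -0.0, 0.1]
opening: 43.9
```

Run:
```python
from h import *
s=telemetry.state(); print(s['t'],s['ee_pos'],s['tcp_rot'],s['qpos'])
f=grab('wrist','w5.png')
o=pts(f,['dial_grip','lever_tip','bar','keeper'])
for n,v in o.items():
    if v: print(n,np.round(proj(f,v[0][0])))
r=viewer.masks_of(f,'dial_grip')
if r:
    p=np.argwhere(r[0]['pixels']); print(r[0]['score'],p.min(0),p.max(0),p.mean(0))
f=grab('scene'); o=pts(f,['bar','lever_tip','keeper','dial_grip'])
```

```text
14.9333 [518.68121321  70.40960683 198.72995626] [-3.14155735e+00  9.81030244e-05 -3.09538154e+00] [-8.91214168e-02  3.43785973e-01  1.56310339e+00 -2.30343617e-05
  1.23460132e+00 -1.70612125e+00]
dial_grip [([516.6, 74.6, 110.8], 0.79)]
lever_tip None
bar None
keeper None
dial_grip [328. 243.]
0.76 [194 282] [288 362] [236.22661008 321.91031556]
bar [([618.8, -74.7, 84.4], 0.69), ([589.4, -29.3, -4.2], 0.54)]
lever_tip [([614.3, 90.5, 100.1], 0.8)]
keeper [([619.1, -73.5, 83.9], 0.79)]
dial_grip [([517.4, 70.1, 109.0], 0.93), ([619.0, -93.8, 103.4], 0.25)]
```

View pics/w5.png

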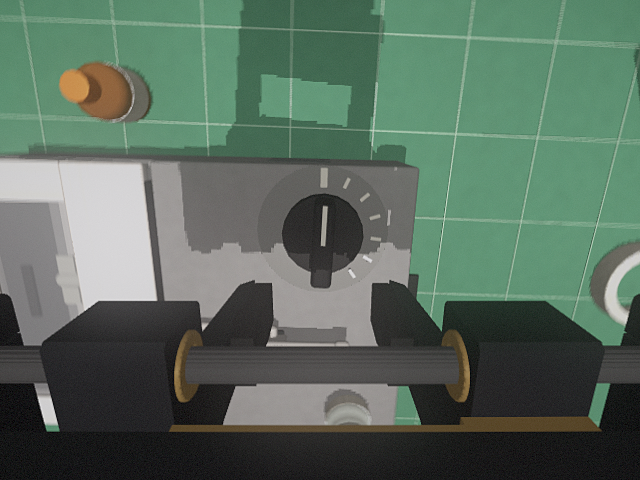

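>>> carry_out --commands '[{"gripper":0.5,"roll":1.6,"tx":0,"ty":0,"tz":0.035},{"gripper":0.5,"roll":1.6,"tx":0,"ty":0,"tz":0.07},{"gripper":0.5,"roll":1.6,"tx":0,"ty":0,"tz":0.09},{"gripper":0.5,"roll":1.6,"tx":0,"ty":0,"tz":0.101},{"gripper":0.5,"roll":1.6,"tx":0,"ty":0,"tz":0.101},{"gripper":0,"roll":1.6,"tx":0,"ty":0,"tz":0.101},{"gripper":0,"roll":1.6,"tx":0,"ty":0,"tz":0.101},{"gripper":0,"roll":1.6,"tx":0,"ty":0,"tz":0.101},{"gripper":0,"roll":1.6,"tx":0,"ty":0,"tz":0.101},{"gripper":0,"roll":1.6,"tx":0,"ty":0,"tz":0.101}]' --squeeze 40

```text
t: 16.32
ee_pos: [518.8, 70.8, 98.1]
tcp_rot: [3.141, 0.001, -3.13]
force: [-0.6, 6.6, 5.4]
opening: 13.7
```

>>> carry_out --commands '[{"gripper":0,"roll":7,"tx":0,"ty":0.001,"tz":0},{"gripper":0,"roll":14,"tx":0,"ty":0.001,"tz":0},{"gripper":0,"roll":21,"tx":0,"ty":0.001,"tz":0},{"gripper":0,"roll":28,"tx":0,"ty":0.001,"tz":0},{"gripper":0,"roll":35,"tx":0,"ty":0.001,"tz":0},{"gripper":0,"roll":42,"tx":0,"ty":0.001,"tz":0},{"gripper":0,"roll":49,"tx":0,"ty":0.001,"tz":0},{"gripper":0,"roll":56,"tx":0,"ty":0.001,"tz":0}]'

```text
t: 16.98
ee_pos: [518.2, 69.8, 98.1]
tcp_rot: [-3.138, 0.002, 2.171]
force: [-5.5, -11.6, 4.3]
opening: 13.3
```

>>> carry_out --commands '[{"gripper":0,"roll":7,"tx":0,"ty":0,"tz":0},{"gripper":0,"roll":13,"tx":0,"ty":0,"tz":0},{"gripper":0,"roll":16.5,"tx":0,"ty":0,"tz":0},{"gripper":0,"roll":16.5,"tx":0,"ty":0,"tz":0},{"gripper":0,"roll":16.5,"tx":0,"ty":0,"tz":0}]'

```text
t: 17.4
ee_pos: [517.8, 69.6, 98.1]
tcp_rot: [-3.138, 0.003, 1.889]
force: [-8.8, -12.2, 6.3]
opening: 13.1
```

>>> carry_out --commands '[{"gripper":0,"roll":0,"tx":0,"ty":0,"tz":0},{"gripper":0,"roll":0,"tx":0,"ty":0,"tz":0},{"gripper":0.5,"roll":0,"tx":0,"ty":0,"tz":0},{"gripper":0.5,"roll":0,"tx":0,"ty":0,"tz":0},{"gripper":0.5,"roll":0,"tx":0,"ty":0,"tz":0},{"gripper":0.5,"roll":0,"tx":0,"ty":0,"tz":-0.03},{"gripper":0.5,"roll":0,"tx":0,"ty":0,"tz":-0.07},{"gripper":0.5,"roll":0,"tx":0,"ty":0,"tz":-0.11},{"gripper":0.5,"roll":0,"tx":0,"ty":0,"tz":-0.14},{"gripper":0.5,"roll":0,"tx":0,"ty":0,"tz":-0.14}]'

```text
t: 18.23
ee_pos: [520.7, 71.6, 244.0]
tcp_rot: [3.131, 0.004, 1.889]
force: [0.5, 0.2, 1.1]
opening: 44.2
```

>>> carry_out --commands '[{"gripper":0.5,"roll":17,"tx":-0.06,"ty":0,"tz":-0.03},{"gripper":0.5,"roll":17,"tx":-0.06,"ty":0,"tz":-0.03},{"gripper":0.5,"roll":17,"tx":-0.06,"ty":0,"tz":-0.03},{"gripper":0.5,"roll":17,"tx":-0.06,"ty":0,"tz":-0.03}]'

```text
t: 18.57
ee_pos: [537.7, 13.6, 267.4]
tcp_rot: [3.141, -0.0, 1.588]
force: [-0.5, 0.5, -1.1]
opening: 44.2
```

Run:
```python
from h import *
s=telemetry.state(); print(s['t'],s['ee_pos'],s['tcp_rot'],s['force'])
f=grab('wrist','w6.png')
o=pts(f,['dial_grip','lever_tip','bar','keeper','paint_jar'])
for c in('scene','side'):
    f=grab(c,c+'9.png'); o=pts(f,['bar','lever_tip','keeper','paint_jar','glue_bottle'])
```

```text
18.5667 [537.69776897  13.61725183 267.37550198] [ 3.14146874e+00 -1.72732961e-04  1.58833957e+00] [-0.49921837  0.5400327  -1.13804438]
dial_grip [([517.2, 74.0, 110.1], 0.62)]
lever_tip [([618.7, 92.0, 98.5], 0.66)]
bar [([617.6, 91.3, 101.6], 0.48)]
keeper [([618.4, -73.5, 82.7], 0.64)]
paint_jar [([683.2, 99.4, 78.1], 0.71)]
bar [([620.1, -73.5, 82.4], 0.91)]
lever_tip [([612.6, 88.8, 98.2], 0.79), ([432.1, 379.2, 0.7], 0.34)]
keeper [([621.2, -76.0, 84.6], 0.9)]
paint_jar [([684.4, 97.2, 78.3], 0.62)]
glue_bottle [([422.2, -109.7, -1.5], 0.7), ([618.3, -95.3, 103.3], 0.65)]
bar [([621.2, -71.4, 85.3], 0.51), ([616.1, 88.5, 103.7], 0.36)]
lever_tip [([616.7, 86.5, 107.4], 0.86)]
keeper None
paint_jar None
glue_bottle [([421.3, -104.4, -1.2], 0.68)]
```

View pics/w6.png

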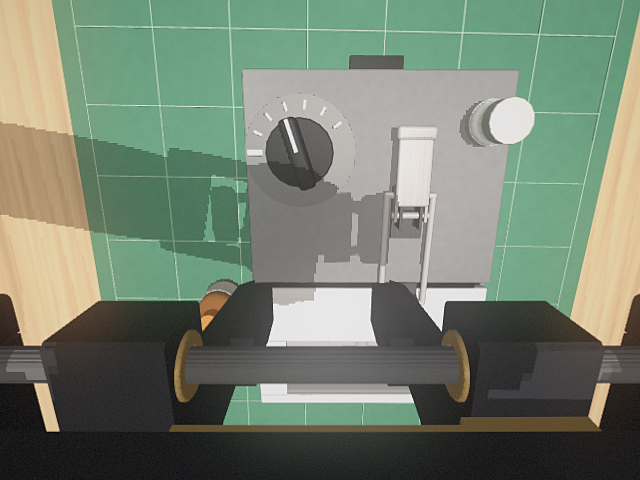

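```bash
python3 -c "
from workcell import job
print(job.sign_off())"
```

```text
the job is handed in; nothing more can be done
None
```

I hooked the wire loop behind the keeper, pressed the lever flat and turned the dial to the third click. I then backed the gripper clear and handed the job in at about 19 s of the allowed 67. The sign-off gives no verdict, so what follows is from my own last checks.

- **Loop:** the crossbar measures about (620, -73, 83) mm, on the keeper seat within the networks' 4 mm accuracy. The views disagreed a little: the scene and side cameras placed it well, the wrist camera mistook the lever end for the bar, and the side camera missed the keeper.
- **Lever:** its end is at a height of 98 to 107 mm depending on the camera, against 103 mm when flat. Pressing it met a hard stop at about 18 N.
- **Cover:** the keeper moved about 12 mm towards the latch, and the gap at the cover edge is closed.
- **Dial:** the white line points to the third mark after off. The gripper turned about 72° clockwise before letting go.
- **Other things:** the jar and the bottle are where they were, within measuring error. I did not re-measure the screwdriver, brush, tape roll or model jet; the arm did not go near them.

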